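# Cap a media bottle for the autoclave

### The arm

A 6-joint arm with a two-finger parallel gripper is mounted at the origin on the work surface. World frame = base frame: x ahead of the robot, y to its left, z up, the work surface at z = 0. Lengths are in m, angles in rad, forces in N, time in s.
With the tool pointing down it reaches from about 0.4 to 0.825 m from the base axis. Payload 7 kg.
Tool frame: the origin (TCP) lies midway between the tips of the shut fingers; the grasp point (between the pads) lies 19 mm behind it; z points along the fingers, y is the direction in which the jaws open and shut (so a half turn about z gives the same grasp; the last joint's range is limited). The gripper opens to 88 mm and grips with 3 to 60 N. Pads are 19 mm wide; open, the fingers measure 130 mm over their backs; the gripper's body (78 mm by 193 mm) begins 47 mm behind the grasp point.
Start: joints at [-0.957, 0.359, 0.012, 0, -1.224, -0.288], TCP at [0.216, -0.639, 0.227] pointing down, gripper open.
Joint ranges: [-3.07, 3.07], [-1.43, 2.12], [-1.02, 1.25], [-3.03, 1.67], [-3.05, -0], [-3.03, 3.03]. Speed limits (rad/s): [2.39, 2.39, 3.01, 3.14, 3.14, 3.14].

### API

Orientations are given as a unit quaternion [w, x, y, z].
In Python, from bench import robot gives the robot as it stands.
- The arm moves only by the shell command python3 -m creep 'ROWS' [FORCE]. ROWS is JSON, a list of rows, each an object of numbers: "x", "y", "z": the shift along the tool's x, y, z in mm; "spin": the turn about the tool's z in rad; "grip": the closure, from 0 (fully open) to 1 (shut). In form: [{"x": .., "y": .., "z": .., "spin": .., "grip": ..}, ...]. A call has 1 to 8 rows; each row is the pose to reach, as a shift and turn from the pose commanded when the call began, along the tool's axes at that moment; what a row does not reach only later rows make up. A row lasts 1/12 s, in which the tool goes at most 41.7 mm and 7.16 degrees, less where a joint would pass 70% of its speed; a pose out of reach is approached as far as the arm can. A call with a gripper value outside its range is refused whole. The fingers move at their own pace and stop on an object; FORCE is the grip in N (left out, the last holds). Time passes only in rows, so rows that repeat a pose let the fingers close. It gives the time, the measured TCP pose, the force and the opening at its end, in the units of the state.
- robot.sense(): the state, without advancing time (a new reading comes with each control period).
- robot.camera(name): name is "scene" or "side" or "wrist"; returns the picture (384x512x3 uint8, red, green, blue); there is no depth.
- robot.camera_model(name): a dict with "fx", "fy", "cx", "cy" (pixels), "rvec" (rotation vector, rad) and "tvec" (3), from world to camera coordinates, as OpenCV has them. Camera axes: x right, y down, z forward; pixel columns grow to the right and rows downward; lengths in m; the calibration is good to about 2 mm. A picture is of the moment at which its call begins: read the wrist's pose just before it. camera_model takes no time and is no camera call; for the wrist camera it gives the pose at the moment of the call.
- robot.sign_off(): hands the job in, once; it reports no verdict.
The state is a dict: "t": time; "joint_pos": joint angles; "dq": joint speeds; "joint_torque": joint torques, N m; "eef_pos": TCP position; "tcp_rot": TCP orientation; "force": force on the tool from outside, world axes, zero at the start; "ft_torque": the same for the moment, N m; "opening": finger opening in m.
Only numpy, scipy, OpenCV 4.12 (cv2) and the standard library are available. Lean on these libraries where they do the work, as an engineer would, in place of code of your own. Each camera call takes 0.05 s, during which the arm holds its last target.

### The job

One of the two square bottles in the steel autoclave rack is still open: pick out the loose blue cap that fits its neck and screw it on clockwise until it bottoms out, then back it off a quarter turn so that the bottle can vent in the autoclave. Finish while still gripping the cap in that position, so that it cannot creep before I tape it, and leave the two caps of the wrong size and the other things on the bench where they are.

Things in the scene. Friction and masses are not known exactly. Their poses are not given: they have to be found in the camera images.
- cap: the cap that fits: ribbed blue screw cap, closed top, 54 mm outside diameter, 26 mm high, about 30 g, standing open side down on the drying pad. Origin: centre of its lower edge; z up through its closed top; x lies along the moulded bar across the top. Inside are short pieces of a two-start thread, so half a turn gives the same cap.
- cap_seat (a point): the sealing face inside that cap, on its axis, 22 mm above its lower edge and 4 mm below its top; it meets the bottle's rim when the cap is fully home
- bottle: the open bottle: square white plastic, 64 x 64 mm, 140 mm high from its foot (origin, 3 mm above the bench) to the rim; shoulder from 84 to 106 mm, then a neck 35 mm wide, thread 45 mm over the crests. Held fast in a pocket of the rack: it neither turns nor moves. The other bottle stands 110 mm away along this one's y, on either side. With the cap bottomed, cap x and bottle x are parallel (either way round)
- rim (a point): centre of the open bottle's rim, 143 mm above the bench. Right-hand two-start thread, 14 mm rise a turn, 1 mm of up-and-down play: set straight over the neck at any angle the cap rests 6 to 14 mm above home; turned clockwise seen from above (under 0.3 N m) it goes down, half to a full turn, to a hard stop (over 0.5 N m). Just over half a turn if set on with cap x 25 degrees anticlockwise of bottle x
- bottle_done: the neighbouring bottle in the rack, the same bottle with its cap already on (a fixture); origin at its foot, its cap's top 147 mm above the bench
- rack: stainless steel autoclave rack, 92 x 212 mm, pockets with a frame up to 60 mm high; it stays put. Origin under its centre, y along its length; the bottles stand 55 mm to either side of the centre, either one being the open one
- cap_small: look-alike cap, too small: 42 mm outside diameter, 26 mm high, on the drying pad; origin at the centre of its lower edge
- cap_large: look-alike cap, too large: 64 mm outside diameter, 26 mm high, on the drying pad; origin at the centre of its lower edge
- pen: marker pen lying on the drying pad, 136 mm long along its x, 13 mm thick; origin under its middle
- tape: roll of autoclave tape lying flat, 94 mm in diameter, 19 mm high; origin under its centre
- beaker: glass beaker, 70 mm in diameter, 90 mm high; origin under its centre
- dishes: stack of three culture dishes, 92 mm in diameter, 45 mm high; origin under its centre
- reagent: small brown reagent jar, 52 mm in diameter, 95 mm high; origin under its centre
Not all that is in view belongs to the job. What is shaped like the cap but green or pink is not meant. Leave any turquoise look-alike of the bottle alone.

How it is judged:
On the way, in this order (a step that is already met when the one before it is completed fails the run):
1. the cap that fits is lifted off the pad (height (world z) of cap above 0.05 m), for 0.1 s.
2. that cap is screwed on until it bottoms out on the rim (z of cap_seat in the frame of rim between -0.003 and 0.001 m and angle between the x axis of cap and the x axis of bottle, either way round below 0.2 rad and horizontal distance between cap_seat and rim below 0.003 m and angle between cap's own z axis and vertical below 0.12 rad), for 0.2 s.
At the end, for the whole second after the job is handed in: The right cap sits straight on the open bottle's neck, a quarter turn back from fully home (within about 20 degrees; 1 to 6 mm above home), at rest and still gripped by the fingers (more than 3 N); the other caps and loose things are within 30 mm of where they stood (angle between the x axis of cap and the x axis of bottle, either way round above 1.2 rad and z of cap_seat in the frame of rim between 0.001 and 0.006 m and horizontal distance between cap_seat and rim below 0.003 m and angle between cap's own z axis and vertical below 0.12 rad and contact force between the fingers and cap above 3 N and angular speed of cap below 0.1 rad/s and distance of each of cap_small, cap_large, pen, tape, beaker, dishes, reagent from where it was at the start of the episode below 0.03 m); the arm keeps its last pose, push and grip.
It fails at once if a cap of the wrong size or another thing on the bench is moved (distance of any of cap_small, cap_large, pen, tape, beaker, dishes, reagent from where it was at the start of the episode above 0.03 m).
It fails at once if a wrong cap is lifted (height (world z) of any of cap_small, cap_large above 0.02 m).
It also fails if it takes over 69 s, if anything falls off the work surface, if the arm or the gripper's body presses on something with over 40 N, if the wrist force passes 120 N, or if a joint passes its speed limit or range.

## Working session

There is one attempt and no reset: what is moved stays moved. The work goes in short steps, Python scripts to look and compute and a shell command to move; the robot and the scene stay as the last step left them, time stands still between calls to the robot, and variables do not carry over. Pictures are saved under pics/ and viewed, and the job is handed in when it is done.

```bash
ls; mkdir -p pics; cat > h.py <<'E'
import numpy as np,cv2,json
from bench import robot
def snap(n,f):
    m=robot.camera_model(n); im=robot.camera(n); cv2.imwrite('pics/'+f,im[:,:,::-1]); return im,m
def ray(m,u,v):
    R,_=cv2.Rodrigues(np.array(m['rvec'],float)); t=np.array(m['tvec'],float).ravel()
    d=R.T@np.array([(u-m['cx'])/m['fx'],(v-m['cy'])/m['fy'],1.]); return -R.T@t,d/np.linalg.norm(d)
def onz(m,u,v,z):
    c,d=ray(m,u,v); return c+d*(z-c[2])/d[2]
def proj(m,P):
    return cv2.projectPoints(np.array(P,float).reshape(-1,1,3),np.array(m['rvec'],float),np.array(m['tvec'],float),np.array([[m['fx'],0,m['cx']],[0,m['fy'],m['cy']],[0,0,1.]]),None)[0].reshape(-1,2)
E
python3 - <<'E'
from h import *
s=robot.sense();print(s)
for n in ['scene','side','wrist']:
    im,m=snap(n,n+'0.png'); print(n,m)
E
```

```text
pics
{'t': 0.0, 'joint_pos': array([-9.56849397e-01,  3.59412161e-01,  1.10975986e-02, -3.06305793e-04,
       -1.22411846e+00, -2.88111589e-01]), 'dq': array([-3.40471015e-04,  1.10090143e-03,  7.79625229e-04,  9.82764834e-05,
        1.89665297e-04,  1.15481761e-03]), 'joint_torque': array([ 2.29201636e-03, -5.82713521e+01,  2.93057370e+01,  6.99725837e+00,
        6.87906679e-03, -1.13666247e-04]), 'eef_pos': array([ 0.21588894, -0.63904832,  0.22563111]), 'tcp_rot': array([-2.27112605e-04, -1.62146407e-01,  9.86766361e-01,  7.99279897e-04]), 'force': array([-0.60704639,  0.23088829, -0.8324639 ]), 'ft_torque': array([0.02914379, 0.00583574, 0.02789882]), 'opening': 0.08783240075287069}
scene {'fx': 447.6397049255528, 'fy': 447.6397049255528, 'cx': 254.2192755627671, 'cy': 188.84876284107023, 'rvec': array([ 2.41499891,  0.8058148 , -0.2761253 ]), 'tvec': array([-0.39685257, -0.21527693,  1.37130114])}
side {'fx': 499.7316062436445, 'fy': 499.7316062436445, 'cx': 252.6481148338176, 'cy': 192.9886235799263, 'rvec': array([ 0.93913744, -2.23674668,  1.33769422]), 'tvec': array([0.37336337, 0.30949802, 0.91366573])}
wrist {'fx': 289.0279339986556, 'fy': 289.0279339986556, 'cx': 256.99095676817797, 'cy': 190.64943429820806, 'rvec': array([-1.72308157, -2.39997235, -0.35233183]), 'tvec': array([ 0.67516626, -0.03681034,  0.39102974])}
```

View pics/scene0.png

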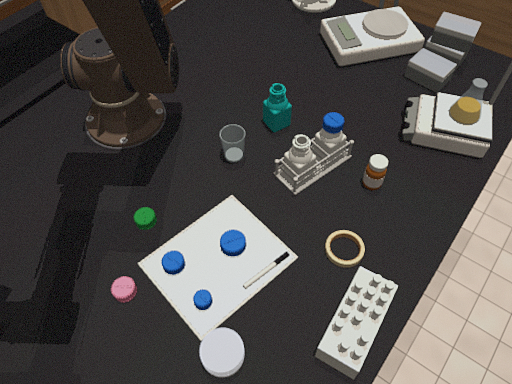

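View pics/side0.png

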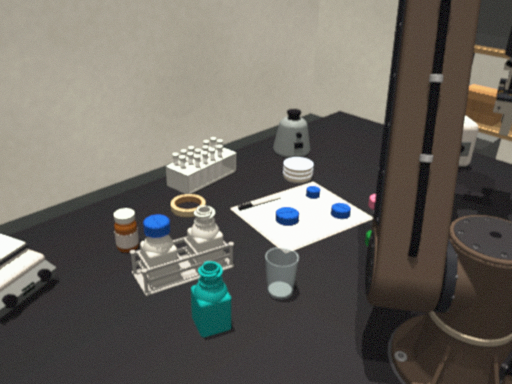

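View pics/wrist0.png

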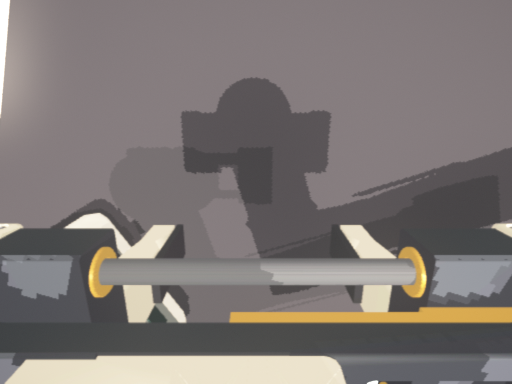

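The scene view shows three blue caps on the white pad, at about (173,262), (233,242) and (203,299). The green one (145,217) and the pink one (123,289) are not meant. In the rack, the bottle at (301,143) is open and the one at (333,122) is capped. Next I measure the blue caps' sizes.

```bash
cat >> h.py <<'E'
def blobs(im,lo=(105,120,60),hi=(125,255,255),amin=60):
    h=cv2.cvtColor(im,cv2.COLOR_RGB2HSV); mk=cv2.inRange(h,lo,hi)
    mk=cv2.morphologyEx(mk,cv2.MORPH_CLOSE,np.ones((3,3)))
    cs,_=cv2.findContours(mk,cv2.RETR_EXTERNAL,cv2.CHAIN_APPROX_NONE)
    return [c for c in cs if cv2.contourArea(c)>amin]
E
python3 - <<'E'
from h import *
for n in ['scene','side']:
    im=cv2.imread(f'pics/{n}0.png')[:,:,::-1].copy(); m=robot.camera_model(n)
    for c in blobs(im):
        p=c.reshape(-1,2).astype(float)
        # width across silhouette perpendicular to view dir, on plane z=.013 
        q=np.array([onz(m,u,v,.013) for u,v in p]); cam=ray(m,0,0)[0]
        ctr=q.mean(0); e=(ctr-cam)[:2]; e/=np.linalg.norm(e); s=q[:,:2]@np.array([-e[1],e[0]])
        M=cv2.moments(c); u,v=M['m10']/M['m00'],M['m01']/M['m00']
        print(n,(round(u),round(v)),'area',cv2.contourArea(c),'width mm',round(1e3*(s.max()-s.min()),1),'pos',onz(m,u,v,.013).round(4))
im=cv2.imread('pics/scene0.png'); c=im[205:335,110:300]; cv2.imwrite('pics/crop0.png',cv2.resize(c,None,fx=4,fy=4,interpolation=cv2.INTER_CUBIC))
im=cv2.imread('pics/scene0.png'); c=im[80:210,240:400]; cv2.imwrite('pics/crop1.png',cv2.resize(c,None,fx=4.5,fy=4.5,interpolation=cv2.INTER_CUBIC))
E
```

```text
scene (202, 299) area 255.5 width mm 38.8 pos [ 0.5758 -0.2976  0.013 ]
scene (173, 262) area 378.0 width mm 51.3 pos [ 0.4573 -0.2697  0.013 ]
scene (232, 243) area 492.5 width mm 60.9 pos [ 0.5385 -0.1428  0.013 ]
scene (333, 122) area 347.0 width mm 63.3 pos [0.5246 0.3531 0.013 ]
side (156, 225) area 509.0 width mm 67.1 pos [0.7374 0.1357 0.013 ]
side (287, 216) area 304.0 width mm 59.3 pos [ 0.5406 -0.1433  0.013 ]
side (340, 210) area 208.0 width mm 47.6 pos [ 0.4595 -0.2713  0.013 ]
side (313, 192) area 110.5 width mm 35.4 pos [ 0.5777 -0.299   0.013 ]
```

View pics/crop0.png

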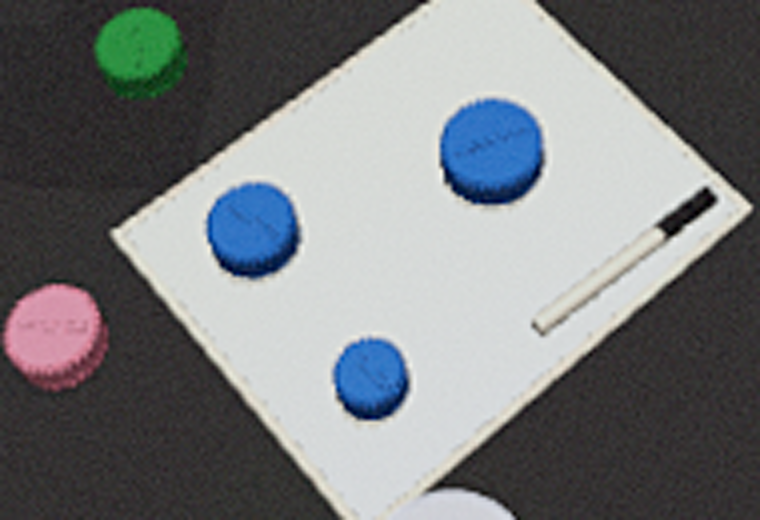

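View pics/crop1.png

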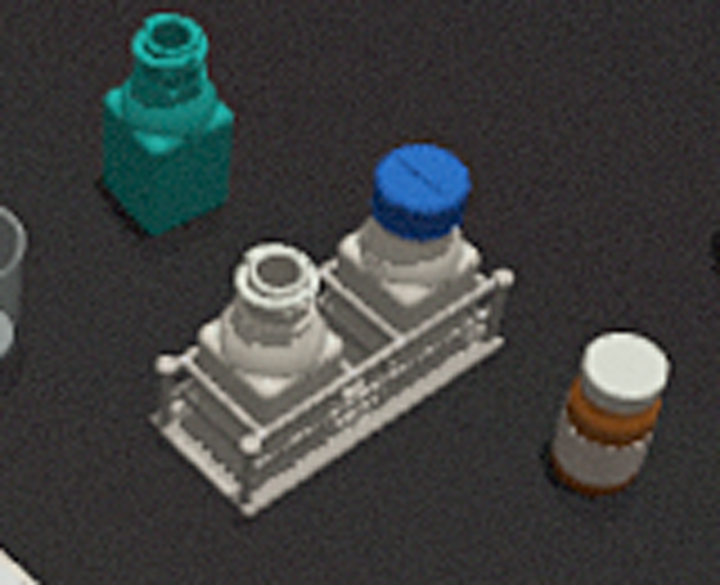

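The 54 mm cap is the one at scene (173,262): the silhouette widths read about 3 mm low and are 39, 51 and 61 mm for caps of 42, 54 and 64 mm. The enlarged crop confirms a blue mid-size cap with its bar running down to the right. The open bottle is the white one at (301,140). Next I measure the rim, the rack direction, the bar and the wrist camera mount.

```bash
python3 - <<'E'
from h import *
from scipy.spatial.transform import Rotation as Ro
s=robot.sense(); q=s['tcp_rot']; T=Ro.from_quat([q[1],q[2],q[3],q[0]])
m=robot.camera_model('wrist'); c,d=ray(m,m['cx'],m['cy'])
print('cam in tool',T.inv().apply(c-s['eef_pos']).round(4),'axis',T.inv().apply(d).round(3), 'tool x,y',T.apply([1,0,0]).round(3),T.apply([0,1,0]).round(3))
R=cv2.Rodrigues(m['rvec'])[0]; print('img right/down in tool',T.inv().apply(R[0]).round(2),T.inv().apply(R[1]).round(2))
ms=robot.camera_model('scene'); md=robot.camera_model('side')
print('scene rim',onz(ms,300.7,139,.143)); print('scene done', onz(ms,333,118.5,.147))
# cap bar ends scene crop coords
for a,b in [((228,204),(280,242))]:
    P=[onz(ms,110+x/4,205+y/4,.028) for x,y in (a,b)]; d=P[1]-P[0]; print('bar',P,np.degrees(np.arctan2(d[1],d[0])))
im=cv2.imread('pics/side0.png'); cv2.imwrite('pics/crop2.png',cv2.resize(im[190:300,120:250],None,fx=5,fy=5,interpolation=cv2.INTER_CUBIC))
E
```

```text
cam in tool [ 0.0763 -0.0014 -0.1577] axis [-0.286  0.001  0.958] tool x,y [-0.947 -0.32   0.   ] [-0.32   0.947  0.001]
img right/down in tool [ 0.  1. -0.] [-0.96 -0.   -0.29]
scene rim [0.54229852 0.13791985 0.143     ]
scene done [0.57184207 0.24305589 0.147     ]
bar [array([ 0.44238359, -0.27001681,  0.028     ]), array([ 0.48413364, -0.26972987,  0.028     ])] 0.3937815888843423
```

View pics/crop2.png

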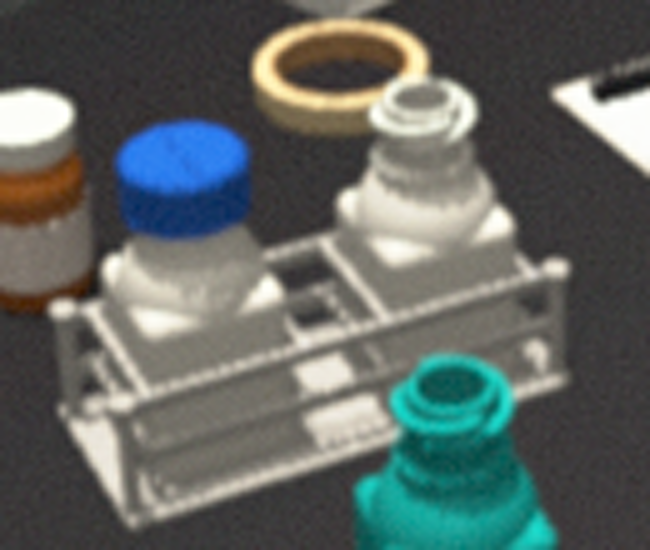

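```bash
python3 -m creep '[{"x":-199,"y":136},{"x":-199,"y":136},{"x":-199,"y":136},{"x":-199,"y":136},{"x":-199,"y":136},{"x":-199,"y":136},{"x":-199,"y":136}]'
python3 -m creep '[{"x":-199,"y":136},{"x":-199,"y":136},{"x":-199,"y":136},{"x":-199,"y":136},{"x":-199,"y":136},{"x":-199,"y":136},{"x":-199,"y":136},{"x":-199,"y":136}]'
python3 - <<'E'
from h import *
im,m=snap('wrist','w1.png'); print(robot.sense()['t'],robot.sense()['eef_pos'],robot.sense()['joint_pos'])
E
```

```text
0.2 [ 0.21595005 -0.6392225   0.22599545] [-9.56875936e-01  3.59089256e-01  1.14161297e-02 -2.12864529e-04
 -1.22408012e+00 -2.88089140e-01]validation failed for argument at $[0]...
validation failed for argument at $[0]...
```

View pics/w1.png

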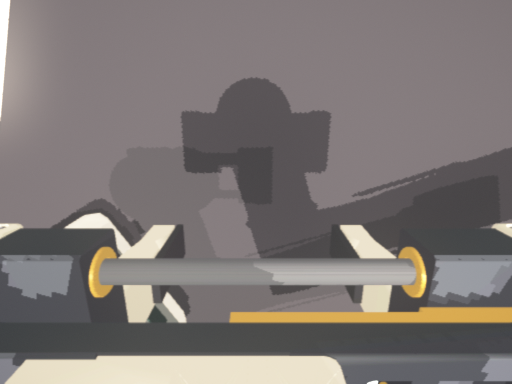

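The move was refused because every row needs all the keys, so the arm hasn't moved. I resend it with complete rows.

```bash
python3 -m creep '[{"x":-199,"y":136,"z":0,"spin":0,"grip":0},{"x":-199,"y":136,"z":0,"spin":0,"grip":0},{"x":-199,"y":136,"z":0,"spin":0,"grip":0},{"x":-199,"y":136,"z":0,"spin":0,"grip":0},{"x":-199,"y":136,"z":0,"spin":0,"grip":0},{"x":-199,"y":136,"z":0,"spin":0,"grip":0},{"x":-199,"y":136,"z":0,"spin":0,"grip":0}]'
python3 -m creep '[{"x":-199,"y":136,"z":0,"spin":0,"grip":0},{"x":-199,"y":136,"z":0,"spin":0,"grip":0},{"x":-199,"y":136,"z":0,"spin":0,"grip":0},{"x":-199,"y":136,"z":0,"spin":0,"grip":0},{"x":-199,"y":136,"z":0,"spin":0,"grip":0},{"x":-199,"y":136,"z":0,"spin":0,"grip":0},{"x":-199,"y":136,"z":0,"spin":0,"grip":0},{"x":-199,"y":136,"z":0,"spin":0,"grip":0}]'
python3 - <<'E'
from h import *
im,m=snap('wrist','w2.png'); print(robot.sense()['t'],robot.sense()['eef_pos'],robot.sense()['joint_pos'])
E
```

```text
t: 0.78
eef_pos: [0.3638, -0.4432, 0.2269]
tcp_rot: [0.001, -0.164, 0.986, 0.0]
force: [0.1, -1.0, -1.3]
opening: 0.0877
t: 1.45
eef_pos: [0.5069, -0.2531, 0.2263]
tcp_rot: [-0.0, -0.164, 0.987, 0.0]
force: [-0.0, 0.3, 0.1]
opening: 0.0877
1.5 [ 0.50611992 -0.25397228  0.22632172] [-1.19525255e-01  1.81286620e-01 -2.31981400e-01  2.91667249e-05
 -1.15817929e+00 -1.12388389e+00]
```

View pics/w2.png

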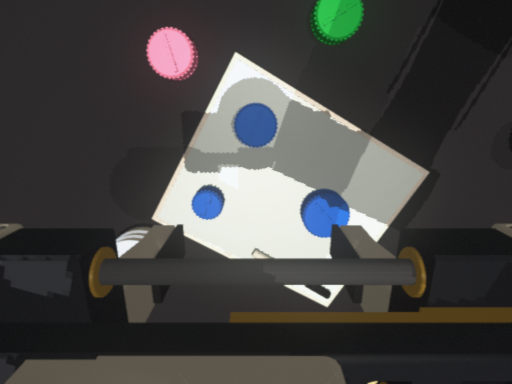

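The wrist view shows the mid-size cap at (256,125), with the small one at (208,202) and the large one at (325,213). Next I localise the cap and its bar.

```bash
python3 - <<'E'
from h import *
from scipy.spatial.transform import Rotation as Ro
im=cv2.imread('pics/w2.png')[:,:,::-1].copy(); m=robot.camera_model('wrist'); s=robot.sense()
q=s['tcp_rot'];T=Ro.from_quat([q[1],q[2],q[3],q[0]])
for c in blobs(im):
    (u,v),(a,b),an=cv2.fitEllipse(c); P=onz(m,u,v,.015); 
    w=np.array([onz(m,*p,.020) for p in c.reshape(-1,2).astype(float)])
    ext=(w.max(0)-w.min(0))[:2]*1e3
    P=onz(m,u,v,.021); print((round(u,1),round(v,1)),a,b,'pos',P.round(4),'ext',ext.round(1),'tool delta mm',(1e3*T.inv().apply(P-s['eef_pos'])).round(1))
c=im[95:155,225:290].astype(float); c=np.clip(c*1.8,0,255).astype(np.uint8)
cv2.imwrite('pics/c2.png',cv2.resize(c[:,:,::-1],None,fx=8,fy=8,interpolation=cv2.INTER_CUBIC))
E
```

```text
(324.9, 212.9) 41.60808181762695 47.4869499206543 pos [ 0.5367 -0.1483  0.021 ] ext [65.5 64.1] tool delta mm [-63.1  90.2 205.3]
(206.9, 203.9) 28.348182678222656 29.730907440185547 pos [ 0.5752 -0.3018  0.021 ] ext [41.  39.7] tool delta mm [-50.2 -67.5 205.3]
(255.2, 124.7) 41.1850700378418 42.1220817565918 pos [ 0.4572 -0.2739  0.021 ] ext [51.5 52. ] tool delta mm [ 52.6  -3.2 205.4]
```

View pics/c2.png

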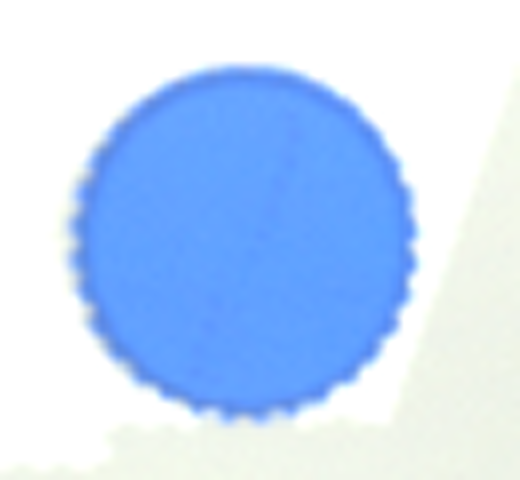

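The bar runs through (255,125) at the expected angle. I turn about 172° over the same cap, which gives me a second view to remove the wrist camera's calibration bias. That is also a good yaw for the pick.

```bash

python3 -m creep '[{"x":105,"y":-6,"z":0,"spin":-1.0,"grip":0},{"x":105,"y":-6,"z":0,"spin":-1.0,"grip":0},{"x":105,"y":-6,"z":0,"spin":-1.0,"grip":0},{"x":105,"y":-6,"z":0,"spin":-1.0,"grip":0},{"x":105,"y":-6,"z":0,"spin":-1.0,"grip":0},{"x":105,"y":-6,"z":0,"spin":-1.0,"grip":0},{"x":105,"y":-6,"z":0,"spin":-1.0,"grip":0},{"x":105,"y":-6,"z":0,"spin":-1.0,"grip":0}]'
python3 -m creep '[{"x":0,"y":0,"z":0,"spin":-1.0,"grip":0},{"x":0,"y":0,"z":0,"spin":-1.0,"grip":0},{"x":0,"y":0,"z":0,"spin":-1.0,"grip":0},{"x":0,"y":0,"z":0,"spin":-1.0,"grip":0},{"x":0,"y":0,"z":0,"spin":-1.0,"grip":0},{"x":0,"y":0,"z":0,"spin":-1.0,"grip":0},{"x":0,"y":0,"z":0,"spin":-1.0,"grip":0},{"x":0,"y":0,"z":0,"spin":-1.0,"grip":0}]'
python3 -m creep '[{"x":0,"y":0,"z":0,"spin":-1.0,"grip":0},{"x":0,"y":0,"z":0,"spin":-1.0,"grip":0},{"x":0,"y":0,"z":0,"spin":-1.0,"grip":0},{"x":0,"y":0,"z":0,"spin":-1.0,"grip":0},{"x":0,"y":0,"z":0,"spin":-1.0,"grip":0},{"x":0,"y":0,"z":0,"spin":-1.0,"grip":0},{"x":0,"y":0,"z":0,"spin":-1.0,"grip":0},{"x":0,"y":0,"z":0,"spin":-1.0,"grip":0}]'
cat > m3.py <<'E'
from h import *
from scipy.spatial.transform import Rotation as Ro
im,m=snap('wrist','w3.png'); s=robot.sense(); print(s['t'],s['eef_pos'],s['joint_pos'])
q=s['tcp_rot'];T=Ro.from_quat([q[1],q[2],q[3],q[0]]); x=T.apply([1,0,0]); print('yaw',np.degrees(np.arctan2(x[1],x[0])))
for c in blobs(im):
    (u,v),(a,b),an=cv2.fitEllipse(c)
    w=np.array([onz(m,*p,.020) for p in c.reshape(-1,2).astype(float)])
    ext=(w.max(0)-w.min(0))[:2]*1e3
    P=onz(m,u,v,.021); print((round(u,1),round(v,1)),a,b,'pos',P.round(4),'ext',ext.round(1),'tool delta mm',(1e3*T.inv().apply(P-s['eef_pos'])).round(1))
E
python3 m3.py
```

```text
t: 2.17
eef_pos: [0.4072, -0.2949, 0.2267]
tcp_rot: [0.0, -0.617, 0.787, -0.0]
force: [-0.8, -0.3, -0.1]
opening: 0.0877
t: 2.83
eef_pos: [0.4073, -0.2948, 0.2266]
tcp_rot: [0.0, 0.919, -0.395, -0.0]
force: [0.2, -0.6, -1.5]
opening: 0.0875
t: 3.5
eef_pos: [0.4073, -0.2948, 0.2266]
tcp_rot: [0.0, 0.996, 0.094, -0.0]
force: [1.3, -0.1, 0.0]
opening: 0.0878
3.55 [ 0.40728485 -0.29475966  0.22656095] [-2.35004739e-01  7.29426164e-02 -3.59309081e-01  6.51623449e-05
 -1.13876924e+00  2.00354886e+00]
yaw 11.331677719808145
(246.1, 124.2) 40.60121536254883 42.24684143066406 pos [ 0.4591 -0.2722  0.021 ] ext [51.4 50.6] tool delta mm [ 55.3 -11.9 205.5]
(288.4, 22.9) 34.4247932434082 40.641029357910156 pos [ 0.5768 -0.2991  0.021 ] ext [40.6 39.2] tool delta mm [165.4  37.5 205.5]
(147.1, 30.2) 53.35126876831055 63.5367317199707 pos [ 0.5399 -0.1445  0.021 ] ext [63.3 64.2] tool delta mm [ 159.6 -121.3  205.5]
```

View pics/w3.png

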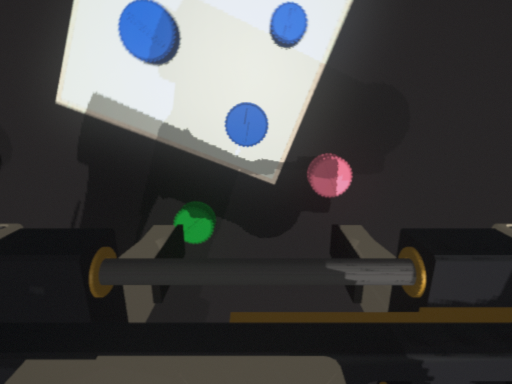

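```bash
python3 - <<'E'
from h import *
im=cv2.imread('pics/w3.png'); c=im[96:154,217:275]; cv2.imwrite('pics/c3.png',cv2.resize(np.clip(c*1.3,0,255).astype(np.uint8),None,fx=9,fy=9,interpolation=cv2.INTER_CUBIC))
E
```

```text
(no output)
```

View pics/c3.png

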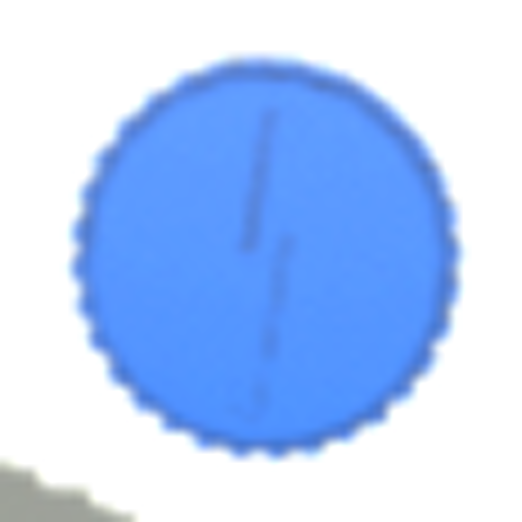

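```bash
python3 - <<'E'
from h import *
m=robot.camera_model('wrist')
for a,b in [((270,110),(247,250)),((288,235),(260,395))]:
    P=[onz(m,217+x/9-.44,96+y/9-.44,.029) for x,y in (a,b)]; d=P[0]-P[1]; print(P[0].round(4),P[1].round(4),np.degrees(np.arctan2(d[1],d[0])))
ms=robot.camera_model('scene'); im=cv2.imread('pics/scene0.png'); c=im[242:282,153:193]; cv2.imwrite('pics/c4.png',cv2.resize(c,None,fx=14,fy=14,interpolation=cv2.INTER_CUBIC))
E
```

```text
[ 0.4782 -0.2688  0.029 ] [ 0.4599 -0.2692  0.029 ] 1.0663796460303803
[ 0.4629 -0.2742  0.029 ] [ 0.4415 -0.2744  0.029 ] 0.6925280498600196
```

View pics/c4.png

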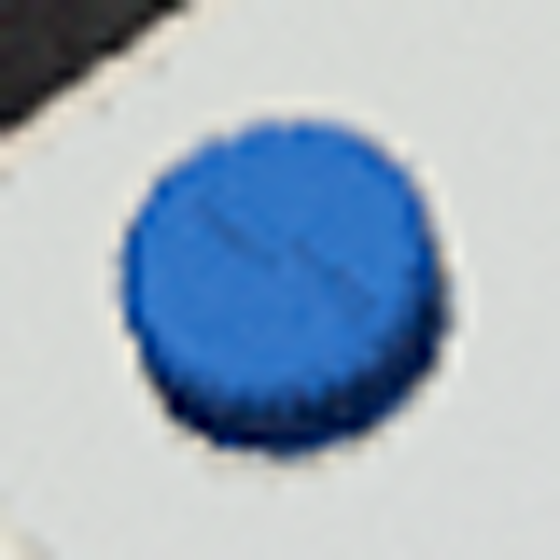

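```bash
python3 - <<'E'
from h import *
from scipy.spatial.transform import Rotation as Ro
m=robot.camera_model('wrist'); s=robot.sense(); q=s['tcp_rot'];T=Ro.from_quat([q[1],q[2],q[3],q[0]])
for u,v in [(330,175),(195,222)]:
    P=onz(m,u,v,.02); print(P.round(3),(1e3*T.inv().apply(P-s['eef_pos'])-[54.3,-11.1,0]).round(0))
# pad thickness: pad corner from scene & side
E
python3 -m creep '[{"x":54,"y":-11,"z":180,"spin":0,"grip":0},{"x":54,"y":-11,"z":180,"spin":0,"grip":0},{"x":54,"y":-11,"z":180,"spin":0,"grip":0},{"x":54,"y":-11,"z":180,"spin":0,"grip":0},{"x":54,"y":-11,"z":180,"spin":0,"grip":0},{"x":54,"y":-11,"z":180,"spin":0,"grip":0}]'
python3 - <<'E'
from h import *
snap('wrist','w5.png');snap('scene','s5.png');im,m=snap('side','d5.png')
im=cv2.imread('pics/d5.png')
cv2.imwrite('pics/d5c.png',cv2.resize(im[150:250,250:400],None,fx=5,fy=5))
im=cv2.imread('pics/s5.png')
cv2.imwrite('pics/s5c.png',cv2.resize(im[200:330,110:260],None,fx=4,fy=4))
E
```

```text
[ 0.417 -0.39   0.02 ] [-63. 106. 207.]
[ 0.318 -0.228  0.02 ] [-129.  -72.  207.]
t: 4.05
eef_pos: [0.4565, -0.2728, 0.0419]
tcp_rot: [-0.001, 0.996, 0.09, -0.004]
force: [-0.8, -0.2, 0.3]
opening: 0.0877
```

View pics/w5.png

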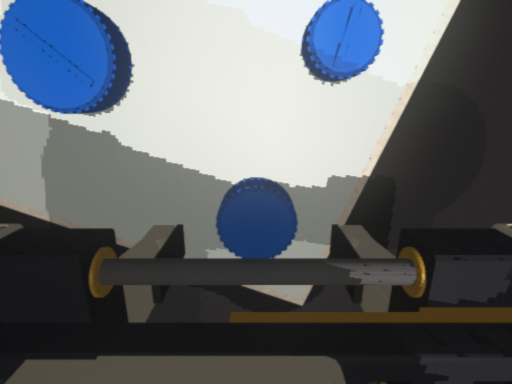

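View pics/d5c.png

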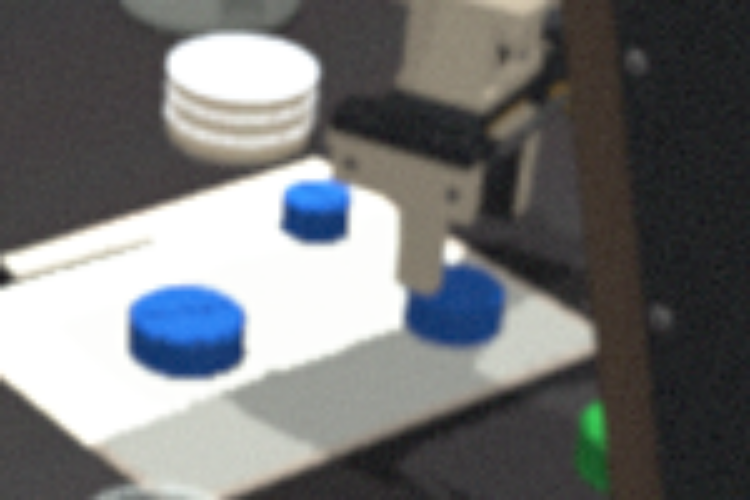

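View pics/s5c.png

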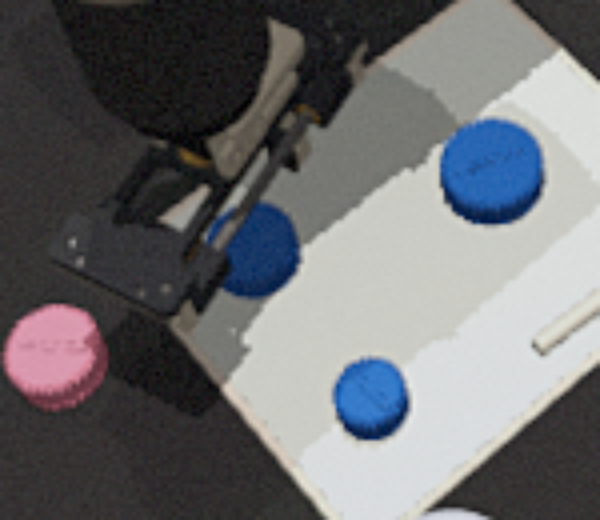

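The cap at wrist (257,218) lies midway between the fingers. I check the fore-aft offset from its leading edge.

```bash
python3 - <<'E'
from h import *
from scipy.spatial.transform import Rotation as Ro
m=robot.camera_model('wrist'); s=robot.sense(); q=s['tcp_rot'];T=Ro.from_quat([q[1],q[2],q[3],q[0]]); print(s['eef_pos'],q)
im=cv2.imread('pics/w5.png')[:,:,::-1].copy()
for c in blobs(im):
    p=c.reshape(-1,2).astype(float)
    if abs(p[:,0].mean()-257)>30: continue
    for z in (.026,.028):
        w=np.array([T.inv().apply(onz(m,u,v,z)-s['eef_pos']) for u,v in p if v<245])*1e3
        A=np.c_[2*w[:,:2],np.ones(len(w))]; x=np.linalg.lstsq(A,(w[:,:2]**2).sum(1),rcond=None)[0]; print(z,x[:2].round(1),np.sqrt(x[2]+x[0]**2+x[1]**2).round(1))
E
```

```text
[ 0.45962577 -0.27390313  0.04772685] [3.00040382e-04 9.95848837e-01 9.10214801e-02 3.04964814e-04]
0.026 [1.8 0.5] 26.4
0.028 [2.6 0.5] 26.1
```

```bash
python3 -m creep '[{"x":0,"y":0,"z":30,"spin":0,"grip":0},{"x":0,"y":0,"z":36,"spin":0,"grip":0},{"x":0,"y":0,"z":40,"spin":0,"grip":0},{"x":0,"y":0,"z":42,"spin":0,"grip":0},{"x":0,"y":0,"z":42,"spin":0,"grip":0},{"x":0,"y":0,"z":42,"spin":0,"grip":0}]'
python3 -m creep '[{"x":0,"y":0,"z":0,"spin":0,"grip":1},{"x":0,"y":0,"z":0,"spin":0,"grip":1},{"x":0,"y":0,"z":0,"spin":0,"grip":1},{"x":0,"y":0,"z":0,"spin":0,"grip":1},{"x":0,"y":0,"z":0,"spin":0,"grip":1},{"x":0,"y":0,"z":0,"spin":0,"grip":1},{"x":0,"y":0,"z":0,"spin":0,"grip":1},{"x":0,"y":0,"z":0,"spin":0,"grip":1}]' 40
```

```text
t: 4.7
eef_pos: [0.4602, -0.2732, 0.0057]
tcp_rot: [0.0, 0.996, 0.092, 0.001]
force: [1.1, -0.5, -0.2]
opening: 0.0877
t: 5.37
eef_pos: [0.4596, -0.273, 0.0046]
tcp_rot: [0.0, 0.996, 0.092, -0.0]
force: [-0.4, 0.2, 1.3]
opening: 0.0534
```

```bash
python3 -m creep '[{"x":0,"y":0,"z":-10,"spin":0,"grip":1},{"x":0,"y":0,"z":-30,"spin":0,"grip":1},{"x":0,"y":0,"z":-60,"spin":0,"grip":1},{"x":0,"y":0,"z":-95,"spin":0,"grip":1},{"x":0,"y":0,"z":-130,"spin":0,"grip":1},{"x":0,"y":0,"z":-165,"spin":0,"grip":1},{"x":0,"y":0,"z":-200,"spin":0,"grip":1},{"x":0,"y":0,"z":-220,"spin":0,"grip":1}]'
python3 -m creep '[{"x":109,"y":-387,"z":-125,"spin":0,"grip":1},{"x":109,"y":-387,"z":-125,"spin":0,"grip":1},{"x":109,"y":-387,"z":-125,"spin":0,"grip":1},{"x":109,"y":-387,"z":-125,"spin":0,"grip":1},{"x":109,"y":-387,"z":-125,"spin":0,"grip":1},{"x":109,"y":-387,"z":-125,"spin":0,"grip":1},{"x":109,"y":-387,"z":-125,"spin":0,"grip":1},{"x":109,"y":-387,"z":-125,"spin":0,"grip":1}]'
python3 - <<'E'
from h import *
s=robot.sense();print(s['eef_pos'],s['joint_pos'])
E
```

```text
t: 6.03
eef_pos: [0.4604, -0.2735, 0.2298]
tcp_rot: [0.001, 0.996, 0.092, 0.002]
force: [0.4, -0.2, 0.2]
opening: 0.0533
t: 6.7
eef_pos: [0.4874, 0.0457, 0.3252]
tcp_rot: [-0.0, 0.996, 0.092, 0.001]
force: [1.3, 0.3, 0.0]
opening: 0.0535
[0.48743934 0.04573822 0.32519473] [ 4.96077131e-01 -5.49944356e-03 -2.16616534e-01 -3.72753960e-05
 -1.35847511e+00  1.25906111e+00]
```

```bash
python3 -m creep '[{"x":20,"y":-76,"z":-25,"spin":0,"grip":1},{"x":20,"y":-76,"z":-25,"spin":0,"grip":1},{"x":20,"y":-76,"z":-25,"spin":0,"grip":1},{"x":20,"y":-76,"z":-25,"spin":0,"grip":1},{"x":20,"y":-76,"z":-25,"spin":0,"grip":1}]'
python3 - <<'E'
from h import *
s=robot.sense();print(s['eef_pos'],s['joint_pos'],s['tcp_rot'])
im,m=snap('wrist','w6.png'); np.savez('w6.npz',im=im,p=s['eef_pos'],q=s['tcp_rot'],**m)
E
```

```text
t: 7.12
eef_pos: [0.4934, 0.1223, 0.3486]
tcp_rot: [0.0, 0.996, 0.092, -0.0]
force: [-0.1, -0.2, -1.0]
opening: 0.0534
[0.49344758 0.12232357 0.34862296] [ 6.29737450e-01  2.20537320e-02 -1.37298010e-01 -1.40286989e-04
 -1.41184842e+00  1.12628182e+00] [ 4.38098503e-05  9.95715627e-01  9.24680730e-02 -2.08919748e-04]
```

View pics/w6.png

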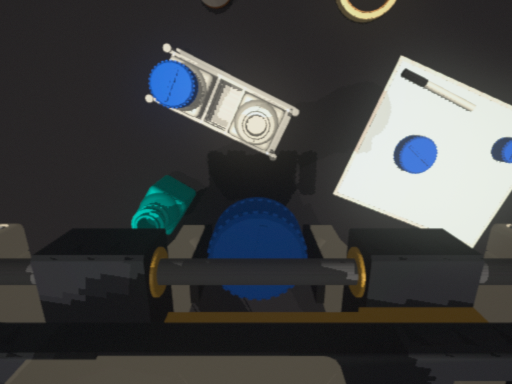

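The wrist view shows the open neck at (257,124), the finished cap at (172,85), and the held cap at (257,248).

```bash
python3 - <<'E'
from h import *
im=cv2.imread('pics/w6.png'); c=im[85:165,215:305]; cv2.imwrite('pics/c6.png',cv2.resize(c,None,fx=7,fy=7,interpolation=cv2.INTER_CUBIC))
E
```

```text
(no output)
```

View pics/c6.png

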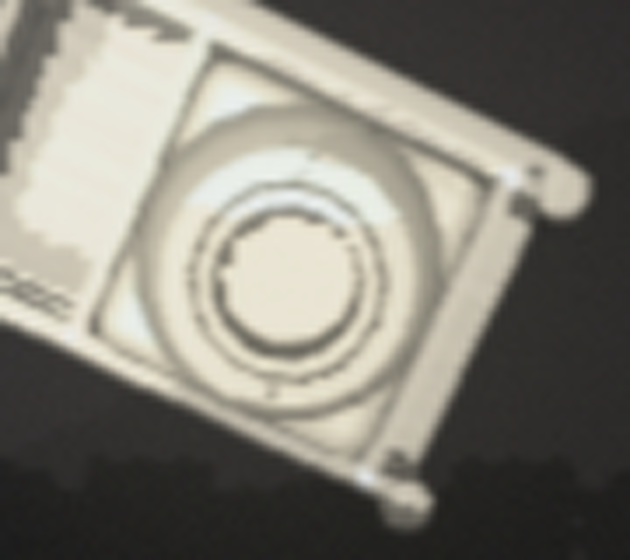

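```bash
python3 - <<'E'
from h import *
from scipy.spatial.transform import Rotation as Ro
d=np.load('w6.npz'); m={k:d[k] for k in ('fx','fy','cx','cy','rvec','tvec')}; im=d['im'].copy()
q=d['q'];T=Ro.from_quat([q[1],q[2],q[3],q[0]]); p=d['p']
x=T.apply([1,0,0]); print('yaw',np.degrees(np.arctan2(x[1],x[0])))
P=onz(m,255.4,124.7,.143); t=T.inv().apply(P-p)*1e3; print('rim raw',P.round(4),t.round(1)); tc=t-[1.1,-.8,0]; R=p+T.apply(tc/1e3); print('rim corr',R.round(4))
for c in blobs(im):
    pp=c.reshape(-1,2).astype(float); mu=pp.mean(0)
    if abs(mu-[172,85]).max()<12:
        (u,v),_,_=cv2.fitEllipse(c); D=onz(m,u,v,.143); dd=D-P; print('done',D.round(4),np.linalg.norm(dd[:2]),'y-yaw',np.degrees(np.arctan2(dd[1],dd[0])))
    if abs(mu-[257,245]).max()<25:
        for z in (p[2]+.023,p[2]+.010,p[2]-.003):
            w=np.array([T.inv().apply(onz(m,u,v,z)-p) for u,v in pp if v<240])*1e3
            A=np.c_[2*w[:,:2],np.ones(len(w))]; s=np.linalg.lstsq(A,(w[:,:2]**2).sum(1),rcond=None)[0]; print(z-p[2],s[:2].round(1),np.sqrt(s[2]+s[0]**2+s[1]**2).round(1))
# rack long edges in crop
f=lambda a:onz(m,215+(a[0]+.5)/7-.5,85+(a[1]+.5)/7-.5,.058)
for a,b in [((575,190),(405,505)),]:
    A,B=f(a),f(b); e=A-B; print('rack end post dir (x)',np.degrees(np.arctan2(e[1],e[0])),np.linalg.norm(e))
g=lambda a:onz(m,a[0],a[1],.060)
for a,b in [((167,48),(295,111)),((149,99),(273,156))]:
    e=g(a)-g(b); print('rack long',np.degrees(np.arctan2(e[1],e[0])),np.linalg.norm(e))
E
python3 - <<'E'
from h import *
snap('side','d6.png'); snap('scene','s6.png')
for n,b in (('d6',(100,280,150,300)),('s6',(60,220,220,380))):
    im=cv2.imread(f'pics/{n}.png'); cv2.imwrite(f'pics/{n}c.png',cv2.resize(im[b[0]:b[1],b[2]:b[3]],None,fx=3.7,fy=3.7,interpolation=cv2.INTER_CUBIC))
E
```

```text
yaw 10.611218683672455
rim raw [0.5468 0.1335 0.143 ] [ 54.6  -1.1 205.6]
rim corr [0.5459 0.1325 0.143 ]
0.02300000000000002 [12.2  1.1] 22.6
0.010000000000000009 [5.7 1.1] 24.8
-0.0030000000000000027 [-0.7  1.1] 27.0
done [0.575  0.2387 0.143 ] 0.10897591081723346 y-yaw 75.00012644373803
rack end post dir (x) -16.84358724605126 0.07653433180841221
rack long 75.61982271036604 0.2019055039023187
rack long 75.93371441775324 0.20243296012661413
```

View pics/d6c.png

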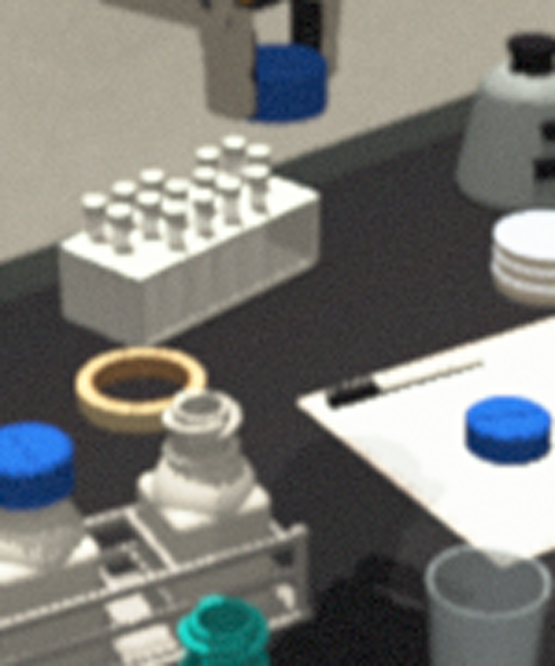

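View pics/s6c.png

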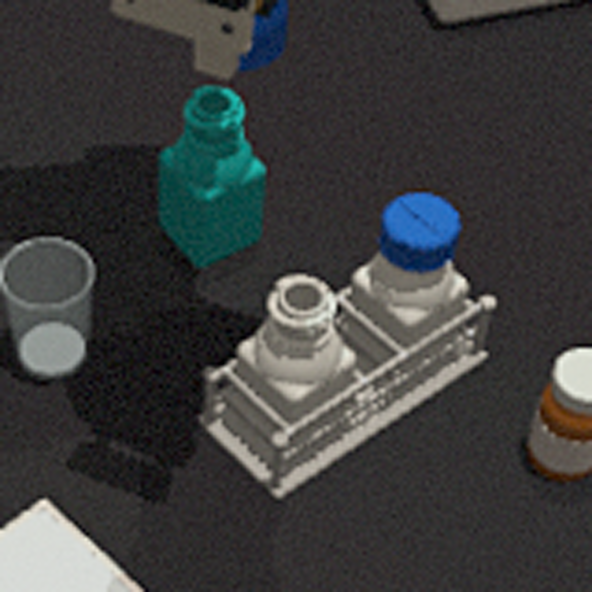

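I take the opposite-yaw view of the rim to cancel the camera bias there too.

```bash

python3 -m creep '[{"x":108,"y":-1,"z":0,"spin":1.0,"grip":1},{"x":108,"y":-1,"z":0,"spin":1.0,"grip":1},{"x":108,"y":-1,"z":0,"spin":1.0,"grip":1},{"x":108,"y":-1,"z":0,"spin":1.0,"grip":1},{"x":108,"y":-1,"z":0,"spin":1.0,"grip":1},{"x":108,"y":-1,"z":0,"spin":1.0,"grip":1},{"x":108,"y":-1,"z":0,"spin":1.0,"grip":1},{"x":108,"y":-1,"z":0,"spin":1.0,"grip":1}]'
python3 -m creep '[{"x":0,"y":0,"z":0,"spin":1.0,"grip":1},{"x":0,"y":0,"z":0,"spin":1.0,"grip":1},{"x":0,"y":0,"z":0,"spin":1.0,"grip":1},{"x":0,"y":0,"z":0,"spin":1.0,"grip":1},{"x":0,"y":0,"z":0,"spin":1.0,"grip":1},{"x":0,"y":0,"z":0,"spin":1.0,"grip":1},{"x":0,"y":0,"z":0,"spin":1.0,"grip":1},{"x":0,"y":0,"z":0,"spin":1.0,"grip":1}]'
python3 -m creep '[{"x":0,"y":0,"z":0,"spin":1.0,"grip":1},{"x":0,"y":0,"z":0,"spin":1.0,"grip":1},{"x":0,"y":0,"z":0,"spin":1.0,"grip":1},{"x":0,"y":0,"z":0,"spin":1.0,"grip":1},{"x":0,"y":0,"z":0,"spin":1.0,"grip":1},{"x":0,"y":0,"z":0,"spin":1.0,"grip":1},{"x":0,"y":0,"z":0,"spin":1.0,"grip":1},{"x":0,"y":0,"z":0,"spin":1.0,"grip":1}]'
python3 - <<'E'
from h import *
s=robot.sense();print(s['eef_pos'],s['joint_pos'],s['tcp_rot'])
im,m=snap('wrist','w7.png'); np.savez('w7.npz',im=im,p=s['eef_pos'],q=s['tcp_rot'],**m)
im=cv2.imread('pics/w7.png'); c=im[85:165,215:305]; cv2.imwrite('pics/c7.png',cv2.resize(c,None,fx=7,fy=7,interpolation=cv2.INTER_CUBIC))
E
```

```text
t: 7.93
eef_pos: [0.6, 0.1416, 0.3482]
tcp_rot: [0.0, 0.916, -0.4, -0.0]
force: [-0.8, -0.6, -0.7]
opening: 0.0533
t: 8.6
eef_pos: [0.5999, 0.1416, 0.3484]
tcp_rot: [-0.0, -0.612, 0.791, 0.0]
force: [0.8, -0.3, 0.3]
opening: 0.0536
t: 9.27
eef_pos: [0.5999, 0.1416, 0.3484]
tcp_rot: [-0.0, -0.158, 0.987, -0.0]
force: [-0.3, -0.1, -0.2]
opening: 0.0535
[0.59993847 0.14158867 0.34836151] [ 5.48191484e-01  2.11700317e-01  8.06665476e-02  3.52606294e-05
 -1.44034352e+00 -1.80135325e+00] [-2.62103077e-04 -1.58152743e-01  9.87414617e-01 -1.26441201e-04]
```

View pics/c7.png

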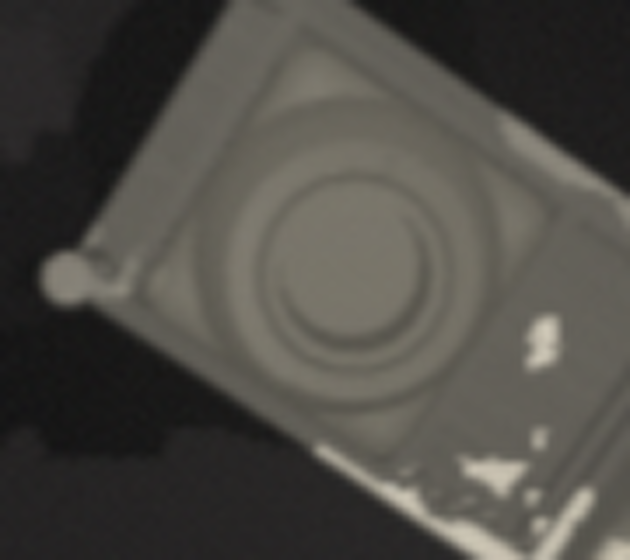

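View pics/w7.png

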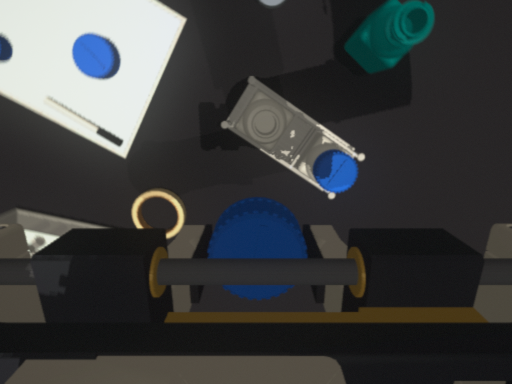

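```bash
python3 - <<'E'
from h import *
from scipy.spatial.transform import Rotation as Ro
for f,uv in (('w6',(255.4,124.7)),('w7',(265.6,123.3))):
    d=np.load(f+'.npz'); m={k:d[k] for k in ('fx','fy','cx','cy','rvec','tvec')}; q=d['q'];T=Ro.from_quat([q[1],q[2],q[3],q[0]])
    P=onz(m,*uv,.143); print(f,P.round(4),(1e3*T.inv().apply(P-d['p'])).round(1))
ms=robot.camera_model('scene');md=robot.camera_model('side')
print('scene',onz(ms,220+303.5/3.7-.5,60+297.5/3.7-.5,.143),'side',onz(md,150+203.5/3.7-.5,100+411.5/3.7-.5,.143))
E
```

```text
w6 [0.5468 0.1335 0.143 ] [ 54.6  -1.1 205.6]
w7 [0.5453 0.1337 0.143 ] [ 54.3   9.6 205.4]
scene [0.54564097 0.13663158 0.143     ] side [0.54052476 0.13878889 0.143     ]
```

The two wrist views put the rim at (0.5460, 0.1336) and agree within 1.5 mm. The held cap sits about 1 mm behind the tool centre in x. I go over the neck, with cap x 25° anticlockwise of bottle x.

```bash

python3 -m creep '[{"x":52.6,"y":9.3,"z":0,"spin":-1.0,"grip":1},{"x":52.6,"y":9.3,"z":0,"spin":-1.0,"grip":1},{"x":52.6,"y":9.3,"z":0,"spin":-1.0,"grip":1},{"x":52.6,"y":9.3,"z":0,"spin":-1.0,"grip":1},{"x":52.6,"y":9.3,"z":0,"spin":-1.0,"grip":1},{"x":52.6,"y":9.3,"z":0,"spin":-1.0,"grip":1},{"x":52.6,"y":9.3,"z":0,"spin":-1.0,"grip":1},{"x":52.6,"y":9.3,"z":0,"spin":-1.0,"grip":1}]'
python3 -m creep '[{"x":0,"y":0,"z":50,"spin":-1.0,"grip":1},{"x":0,"y":0,"z":50,"spin":-1.0,"grip":1},{"x":0,"y":0,"z":50,"spin":-1.0,"grip":1},{"x":0,"y":0,"z":50,"spin":-1.0,"grip":1},{"x":0,"y":0,"z":50,"spin":-1.0,"grip":1},{"x":0,"y":0,"z":50,"spin":-1.0,"grip":1},{"x":0,"y":0,"z":50,"spin":-1.0,"grip":1},{"x":0,"y":0,"z":50,"spin":-1.0,"grip":1}]'
python3 -m creep '[{"x":0,"y":0,"z":95,"spin":-1.0,"grip":1},{"x":0,"y":0,"z":95,"spin":-1.0,"grip":1},{"x":0,"y":0,"z":95,"spin":-1.0,"grip":1},{"x":0,"y":0,"z":95,"spin":-1.0,"grip":1},{"x":0,"y":0,"z":95,"spin":-1.0,"grip":1},{"x":0,"y":0,"z":95,"spin":-1.0,"grip":1},{"x":0,"y":0,"z":95,"spin":-1.0,"grip":1},{"x":0,"y":0,"z":95,"spin":-1.0,"grip":1}]'
python3 -m creep '[{"x":0,"y":0,"z":30,"spin":-0.173,"grip":1},{"x":0,"y":0,"z":30,"spin":-0.173,"grip":1},{"x":0,"y":0,"z":30,"spin":-0.173,"grip":1},{"x":0,"y":0,"z":30,"spin":-0.173,"grip":1},{"x":0,"y":0,"z":30,"spin":-0.173,"grip":1}]'
python3 - <<'E'
from h import *
s=robot.sense();print(s['eef_pos'],s['joint_pos'],s['tcp_rot'],'yaw',2*np.degrees(np.arctan2(s['tcp_rot'][2],s['tcp_rot'][1])),s['ft_torque'])
snap('side','d8.png'); snap('scene','s8.png')
for n,b in (('d8',(150,290,150,290)),('s8',(60,200,240,380))):
    im=cv2.imread(f'pics/{n}.png'); cv2.imwrite(f'pics/{n}c.png',cv2.resize(im[b[0]:b[1],b[2]:b[3]],None,fx=4.2,fy=4.2,interpolation=cv2.INTER_CUBIC))
E
```

```text
t: 9.98
eef_pos: [0.5471, 0.1339, 0.3485]
tcp_rot: [-0.0, -0.619, 0.786, 0.0]
force: [-0.8, -0.7, 0.5]
opening: 0.0535
t: 10.65
eef_pos: [0.5471, 0.134, 0.2984]
tcp_rot: [0.0, 0.92, -0.393, -0.0]
force: [0.1, -0.4, -0.1]
opening: 0.0537
t: 11.32
eef_pos: [0.5471, 0.134, 0.2034]
tcp_rot: [0.0, 0.995, 0.096, -0.0]
force: [-0.7, -0.5, -0.5]
opening: 0.0535
t: 11.73
eef_pos: [0.5478, 0.1348, 0.1743]
tcp_rot: [-0.0, 0.984, 0.177, 0.001]
force: [0.1, -0.5, 0.3]
opening: 0.0538
[0.54775401 0.13478585 0.17430467] [ 5.88438969e-01  2.17329810e-01 -3.11669855e-01  3.74524755e-04
 -1.04059506e+00  1.33797627e+00] [-9.16569890e-05  9.84216576e-01  1.76967071e-01  6.15367945e-04] yaw 20.38630371369759 [-0.12050265  0.12353459  0.00116565]
```

View pics/d8c.png

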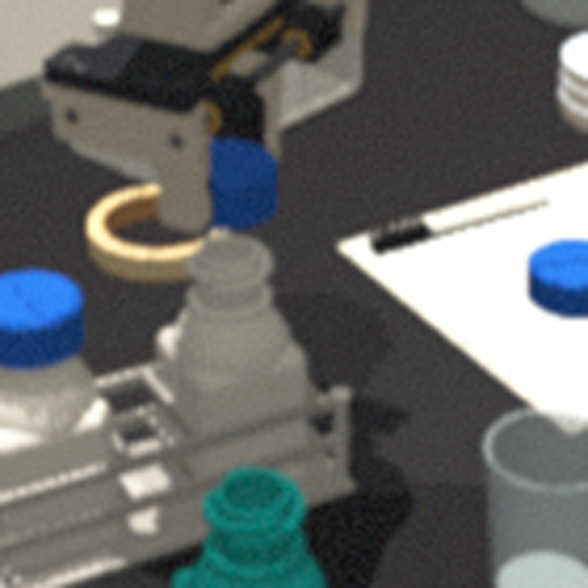

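View pics/s8c.png

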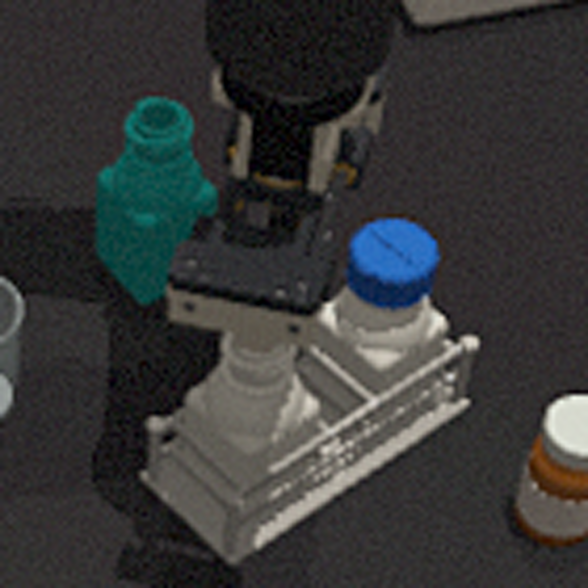

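```bash
python3 - <<'E'
from h import *
s=robot.sense(); print(s['eef_pos'])
md=robot.camera_model('side'); ms=robot.camera_model('scene')
a=np.linspace(0,2*np.pi,200); C=np.c_[np.cos(a),np.sin(a)]
def circ(m,c,r,z): return proj(m,np.c_[np.array(c)+r*C,np.full(200,z)])
# rim outer thread 45mm crest / rim 35
for nm,m,b in (('side',md,(150,150)),('scene',ms,(240,60))):
  k=lambda P:((P-[b[0],b[1]]+.5)*4.2-.5)
  for r,z,l in ((.0175,.143,'rim'),(.0225,.135,'thread'),(.027,s['eef_pos'][2]-.003,'capbot'),(.027,s['eef_pos'][2]+.023,'captop')):
    P=k(circ(m,(.546,.1336),r,z)); print(nm,l,'cols',P[:,0].min().round(),P[:,0].max().round(),'rows',P[:,1].min().round(),P[:,1].max().round())
print('per mm x,y side',(proj(md,[[.546,.1336,.15],[.556,.1336,.15],[.546,.1436,.15]])))
E
python3 - <<'E'
import cv2
im=cv2.imread('pics/d8.png'); cv2.imwrite('pics/d8e.png',cv2.resize(im[175:235,180:230],None,fx=10,fy=10,interpolation=cv2.INTER_CUBIC))
E
```

```text
[0.5476632  0.13504359 0.17432301]
side rim cols 197.0 265.0 rows 232.0 267.0
side thread cols 188.0 275.0 rows 241.0 285.0
side capbot cols 177.0 283.0 rows 177.0 228.0
side captop cols 175.0 282.0 rows 133.0 183.0
scene rim cols 228.0 287.0 rows 319.0 363.0
scene thread cols 219.0 294.0 rows 321.0 378.0
scene capbot cols 215.0 308.0 rows 274.0 343.0
scene captop cols 217.0 312.0 rows 243.0 312.0
per mm x,y side [[204.61052845 206.18443323]
 [201.64091807 204.49890897]
 [201.08449416 207.77173786]]
```

View pics/d8e.png

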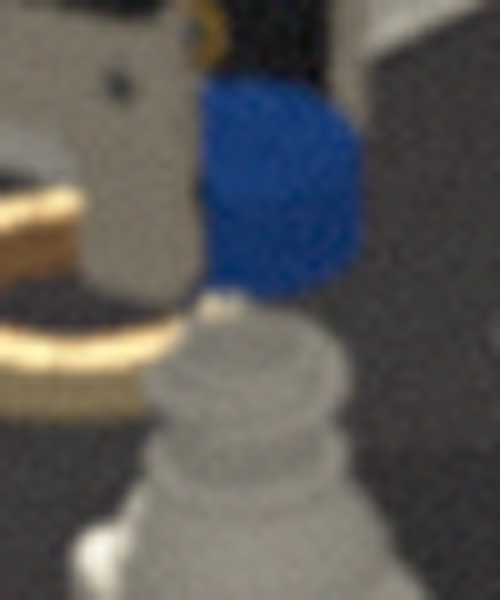

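The side view shows the cap about 1 to 2 mm off towards +x/+y, in line with the present TCP reading. I hold for a moment and re-read.

```bash

python3 -m creep '[{"x":0,"y":0,"z":0,"spin":0,"grip":1},{"x":0,"y":0,"z":0,"spin":0,"grip":1}]'
python3 -m creep '[{"x":0,"y":0,"z":0,"spin":0,"grip":1},{"x":0,"y":0,"z":0,"spin":0,"grip":1}]'
```

```text
t: 12.0
eef_pos: [0.5473, 0.1352, 0.1739]
tcp_rot: [-0.0, 0.984, 0.178, 0.0]
force: [0.8, -0.4, -0.1]
opening: 0.0534
t: 12.17
eef_pos: [0.5472, 0.1352, 0.1737]
tcp_rot: [-0.0, 0.984, 0.178, 0.0]
force: [-0.3, -0.2, -0.2]
opening: 0.0536
```

```bash

python3 -m creep '[{"x":-0.4,"y":1.1,"z":0,"spin":0,"grip":1},{"x":-0.4,"y":1.1,"z":10,"spin":0,"grip":1},{"x":-0.4,"y":1.1,"z":18,"spin":0,"grip":1},{"x":-0.4,"y":1.1,"z":24,"spin":0,"grip":1},{"x":-0.4,"y":1.1,"z":28,"spin":0,"grip":1},{"x":-0.4,"y":1.1,"z":28,"spin":0,"grip":1}]'
python3 -m creep '[{"x":0,"y":0,"z":2,"spin":0,"grip":1},{"x":0,"y":0,"z":4,"spin":0,"grip":1},{"x":0,"y":0,"z":6,"spin":0,"grip":1},{"x":0,"y":0,"z":7,"spin":0,"grip":1},{"x":0,"y":0,"z":8,"spin":0,"grip":1},{"x":0,"y":0,"z":9,"spin":0,"grip":1},{"x":0,"y":0,"z":9,"spin":0,"grip":1}]'
```

```text
t: 12.67
eef_pos: [0.5464, 0.1336, 0.1439]
tcp_rot: [0.0, 0.984, 0.178, -0.001]
force: [-0.2, 0.4, -0.8]
opening: 0.0534
t: 13.25
eef_pos: [0.5471, 0.1339, 0.1364]
tcp_rot: [-0.0, 0.984, 0.178, -0.0]
force: [-0.4, -0.1, -0.9]
opening: 0.0534
```

Free so far: the cap's lower edge is at about 0.133, 10 mm below the rim, with no side force. I go on down slowly.

```bash

python3 -m creep '[{"x":0,"y":0,"z":1,"spin":0,"grip":1},{"x":0,"y":0,"z":2,"spin":0,"grip":1},{"x":0,"y":0,"z":3,"spin":0,"grip":1},{"x":0,"y":0,"z":4,"spin":0,"grip":1},{"x":0,"y":0,"z":4,"spin":0,"grip":1}]'
python3 -m creep '[{"x":0,"y":0,"z":0.5,"spin":0,"grip":1},{"x":0,"y":0,"z":1,"spin":0,"grip":1},{"x":0,"y":0,"z":1.5,"spin":0,"grip":1},{"x":0,"y":0,"z":1.5,"spin":0,"grip":1}]'
```

```text
t: 13.67
eef_pos: [0.5473, 0.134, 0.1328]
tcp_rot: [0.0, 0.984, 0.178, 0.0]
force: [-0.4, 0.2, 2.1]
opening: 0.0533
t: 14.0
eef_pos: [0.5478, 0.134, 0.1326]
tcp_rot: [0.0, 0.984, 0.178, 0.001]
force: [-4.7, 0.3, 10.5]
opening: 0.0536
```

The cap rests on the threads at TCP z 0.1326, with 10 N upward. I start screwing clockwise at 2.2 mm per rad.

```bash

python3 -m creep '[{"x":0,"y":0,"z":0.2,"spin":0.12,"grip":1},{"x":0,"y":0,"z":0.5,"spin":0.24,"grip":1},{"x":0,"y":0,"z":0.8,"spin":0.36,"grip":1},{"x":0,"y":0,"z":1.1,"spin":0.48,"grip":1},{"x":0,"y":0,"z":1.3,"spin":0.6,"grip":1},{"x":0,"y":0,"z":1.3,"spin":0.6,"grip":1}]'
python3 - <<'E'
from h import *
s=robot.sense();print(s['ft_torque'],s['joint_pos'][5])
E
python3 -m creep '[{"x":0,"y":0,"z":0.2,"spin":0.12,"grip":1},{"x":0,"y":0,"z":0.5,"spin":0.24,"grip":1},{"x":0,"y":0,"z":0.8,"spin":0.36,"grip":1},{"x":0,"y":0,"z":1.1,"spin":0.48,"grip":1},{"x":0,"y":0,"z":1.3,"spin":0.6,"grip":1},{"x":0,"y":0,"z":1.3,"spin":0.6,"grip":1}]'
python3 - <<'E'
from h import *
s=robot.sense();print(s['ft_torque'],s['joint_pos'][5])
E
```

```text
t: 14.5
eef_pos: [0.5479, 0.1339, 0.1312]
tcp_rot: [-0.0, 0.992, -0.125, 0.001]
force: [-3.1, -0.3, 10.8]
opening: 0.0535
[-0.36916779  1.20033957 -0.11613297] 0.7326339996909819
t: 15.0
eef_pos: [0.5474, 0.1332, 0.1298]
tcp_rot: [0.0, 0.911, -0.412, 0.001]
force: [-4.5, -2.6, 12.0]
opening: 0.0539
[-0.94881118  1.82475334 -0.14016687] 0.13265913349055536
```

```bash

python3 -m creep '[{"x":0.2,"y":0.6,"z":0.2,"spin":0.12,"grip":1},{"x":0.3,"y":1.1,"z":0.5,"spin":0.24,"grip":1},{"x":0.3,"y":1.3,"z":0.8,"spin":0.36,"grip":1},{"x":0.3,"y":1.4,"z":1.1,"spin":0.48,"grip":1},{"x":0.3,"y":1.5,"z":1.3,"spin":0.6,"grip":1},{"x":0.3,"y":1.5,"z":1.3,"spin":0.6,"grip":1}]'
python3 - <<'E'
from h import *
s=robot.sense();print(s['ft_torque'],s['joint_pos'][5],'yaw',2*np.degrees(np.arctan2(s['tcp_rot'][2],s['tcp_rot'][1])))
E
```

```text
t: 15.5
eef_pos: [0.5466, 0.1325, 0.1283]
tcp_rot: [-0.0, 0.748, -0.663, 0.0]
force: [-3.7, -0.9, 10.3]
opening: 0.0533
[-0.24378434  1.50007082 -0.09493153] -0.46638868801080363 yaw -83.09731341024674
```

```bash

python3 -m creep '[{"x":0,"y":0.3,"z":0.2,"spin":0.12,"grip":1},{"x":0,"y":0.6,"z":0.5,"spin":0.24,"grip":1},{"x":0,"y":0.8,"z":0.8,"spin":0.36,"grip":1},{"x":0,"y":1,"z":1.1,"spin":0.48,"grip":1},{"x":0,"y":1,"z":1.3,"spin":0.6,"grip":1},{"x":0,"y":1,"z":1.3,"spin":0.6,"grip":1}]'
python3 - <<'E'
from h import *
s=robot.sense();print(s['ft_torque'],s['joint_pos'][5],'yaw',2*np.degrees(np.arctan2(s['tcp_rot'][2],s['tcp_rot'][1])))
E
python3 -m creep '[{"x":-0.2,"y":0.2,"z":0.2,"spin":0.12,"grip":1},{"x":-0.3,"y":0.4,"z":0.5,"spin":0.24,"grip":1},{"x":-0.4,"y":0.5,"z":0.8,"spin":0.36,"grip":1},{"x":-0.5,"y":0.6,"z":1.1,"spin":0.48,"grip":1},{"x":-0.5,"y":0.6,"z":1.3,"spin":0.6,"grip":1},{"x":-0.5,"y":0.6,"z":1.3,"spin":0.6,"grip":1}]'
python3 - <<'E'
from h import *
s=robot.sense();print(s['ft_torque'],s['joint_pos'][5],'yaw',2*np.degrees(np.arctan2(s['tcp_rot'][2],s['tcp_rot'][1])))
E
```

```text
t: 16.0
eef_pos: [0.5455, 0.1326, 0.1268]
tcp_rot: [0.0, -0.519, 0.855, -0.0]
force: [-2.8, -1.4, 8.4]
opening: 0.0535
[ 0.022739    1.18913375 -0.09380494] -1.0671937579581556 yaw 242.52812821450098
t: 16.5
eef_pos: [0.5449, 0.1332, 0.1255]
tcp_rot: [0.0, -0.243, 0.97, -0.0]
force: [-5.6, 1.3, 10.6]
opening: 0.0534
[ 0.19746319  1.87037727 -0.07373154] -1.6686591992295978 yaw 208.14582023645536
```

172° turned; about 33° remains. I approach the stop in smaller steps, watching the torque.

```bash

python3 -m creep '[{"x":0,"y":0.4,"z":0.2,"spin":0.1,"grip":1},{"x":0,"y":0.6,"z":0.4,"spin":0.2,"grip":1},{"x":0,"y":0.6,"z":0.6,"spin":0.3,"grip":1},{"x":0,"y":0.6,"z":0.8,"spin":0.4,"grip":1},{"x":0,"y":0.6,"z":0.8,"spin":0.4,"grip":1}]'
cat > st.py <<'E'
from h import *
s=robot.sense();q=s['tcp_rot'];print(s['ft_torque'].round(3),'j6',round(s['joint_pos'][5],3),'yaw',round(2*np.degrees(np.arctan2(q[2],q[1])),1),'z',s['eef_pos'][2].round(4))
E
python3 st.py
python3 -m creep '[{"x":0,"y":0,"z":0.1,"spin":0.05,"grip":1},{"x":0,"y":0,"z":0.2,"spin":0.1,"grip":1},{"x":0,"y":0,"z":0.2,"spin":0.1,"grip":1}]'
python3 st.py
python3 -m creep '[{"x":0,"y":0,"z":0.1,"spin":0.05,"grip":1},{"x":0,"y":0,"z":0.2,"spin":0.08,"grip":1},{"x":0,"y":0,"z":0.2,"spin":0.08,"grip":1}]'
python3 st.py
```

```text
t: 16.92
eef_pos: [0.5447, 0.1337, 0.1255]
tcp_rot: [0.0, -0.047, 0.999, -0.0]
force: [-7.6, 0.8, 15.8]
opening: 0.0532
[-0.041  2.549 -0.109] j6 -2.068 yaw 185.3 z 0.1255
t: 17.17
eef_pos: [0.5447, 0.1338, 0.1255]
tcp_rot: [0.001, 0.002, 1.0, 0.0]
force: [-7.6, -0.1, 17.0]
opening: 0.0535
[ 0.011  2.847 -0.112] j6 -2.165 yaw 179.8 z 0.1255
t: 17.42
eef_pos: [0.5447, 0.1339, 0.1255]
tcp_rot: [0.001, 0.041, 0.999, 0.0]
force: [-9.5, -0.0, 19.0]
opening: 0.0533
[-0.165  3.219 -0.077] j6 -2.244 yaw 175.3 z 0.1255
```

The descent stopped at z 0.1255 and the torque is still low. Before forcing anything I ease the side load and look.

```bash

python3 -m creep '[{"x":0.4,"y":0,"z":0,"spin":0,"grip":1},{"x":0.8,"y":0,"z":-0.4,"spin":0,"grip":1},{"x":0.8,"y":0,"z":-0.4,"spin":0,"grip":1}]'
python3 st.py
python3 - <<'E'
from h import *
snap('side','d9.png'); snap('scene','s9.png'); snap('wrist','w9.png')
im=cv2.imread('pics/d9.png'); cv2.imwrite('pics/d9c.png',cv2.resize(im[180:300,130:250],None,fx=5,fy=5,interpolation=cv2.INTER_CUBIC))
im=cv2.imread('pics/s9.png'); cv2.imwrite('pics/s9c.png',cv2.resize(im[80:200,260:380],None,fx=5,fy=5,interpolation=cv2.INTER_CUBIC))
E
```

```text
t: 17.67
eef_pos: [0.5446, 0.134, 0.1255]
tcp_rot: [0.001, 0.04, 0.999, 0.0]
force: [-3.3, -0.9, 13.2]
opening: 0.0537
[-0.441  1.346 -0.06 ] j6 -2.243 yaw 175.4 z 0.1255
```

View pics/d9c.png

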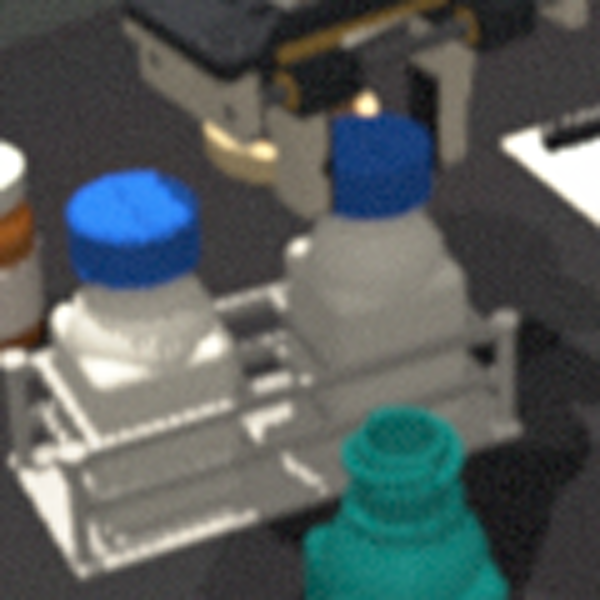

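View pics/s9c.png

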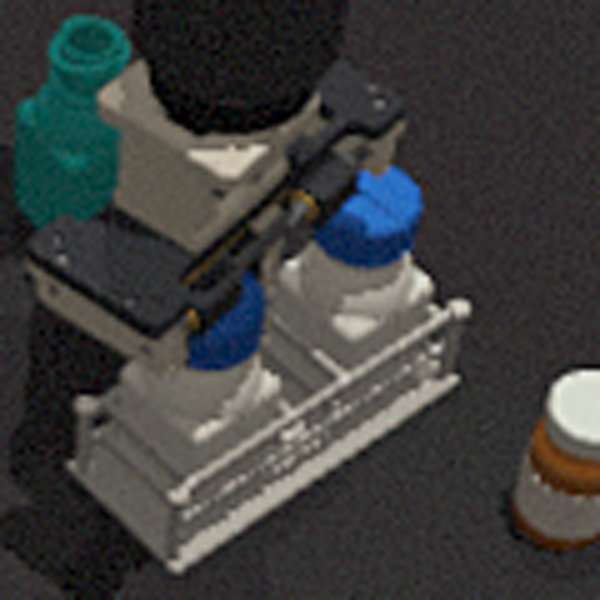

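View pics/w9.png

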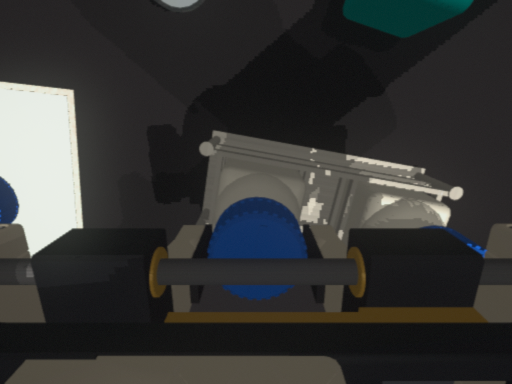

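```bash
python3 - <<'E'
from h import *
md=robot.camera_model('side'); a=np.linspace(0,2*np.pi,200); C=np.c_[np.cos(a),np.sin(a)]
im=cv2.imread('pics/d9.png')[:,:,::-1].copy()
u=np.array([-np.sin(np.radians(-14.7)),np.cos(np.radians(-14.7))]); 
for nm,c in (('open',np.array([.546,.1336])),('done',np.array([.546,.1336])+.11*u)):
    for dz in (0,.002,.004):
        P=proj(md,np.r_[np.c_[c+.027*C,np.full(200,.121+dz)],np.c_[c+.027*C,np.full(200,.147+dz)]]); print(nm,dz,'top',P[:,1].min().round(2),'bot',P[:,1].max().round(2),'cols',P[:,0].min().round(1),P[:,0].max().round(1))
for c in blobs(im,lo=(105,100,30),amin=100):
    x,y,w,h=cv2.boundingRect(c); 
    if y<250 and x<230: print('meas',x,y,x+w-1,y+h-1)
h=cv2.cvtColor(im,cv2.COLOR_RGB2HSV)
for col in (206,208,210,156): print(col,[tuple(im[r,col]) for r in range(220,228)] if col!=156 else [tuple(im[r,col]) for r in range(234,242)])
for col in (206,208): print(col,[tuple(im[r,col]) for r in range(199,208)])
print([tuple(im[r,156]) for r in range(211,219)])
E
```

```text
open 0 top 201.23 bot 224.08 cols 192.2 217.2
open 0.002 top 200.45 bot 223.29 cols 192.2 217.2
open 0.004 top 199.67 bot 222.51 cols 192.1 217.1
done 0 top 213.34 bot 237.71 cols 143.7 170.7
done 0.002 top 212.54 bot 236.9 cols 143.6 170.6
done 0.004 top 211.73 bot 236.09 cols 143.5 170.6
meas 143 213 169 237
meas 196 202 216 223
206 [(np.uint8(21), np.uint8(55), np.uint8(105)), (np.uint8(21), np.uint8(55), np.uint8(107)), (np.uint8(27), np.uint8(58), np.uint8(108)), (np.uint8(66), np.uint8(79), np.uint8(114)), (np.uint8(118), np.uint8(121), np.uint8(125)), (np.uint8(138), np.uint8(134), np.uint8(129)), (np.uint8(141), np.uint8(136), np.uint8(123)), (np.uint8(148), np.uint8(142), np.uint8(131))]
208 [(np.uint8(21), np.uint8(56), np.uint8(106)), (np.uint8(25), np.uint8(57), np.uint8(109)), (np.uint8(37), np.uint8(61), np.uint8(110)), (np.uint8(81), np.uint8(92), np.uint8(116)), (np.uint8(121), np.uint8(124), np.uint8(124)), (np.uint8(141), np.uint8(139), np.uint8(129)), (np.uint8(141), np.uint8(140), np.uint8(127)), (np.uint8(152), np.uint8(146), np.uint8(135))]
210 [(np.uint8(15), n
[... 1198 characters left out ...]
uint8(59), np.uint8(57)), (np.uint8(61), np.uint8(61), np.uint8(67)), (np.uint8(49), np.uint8(55), np.uint8(85)), (np.uint8(34), np.uint8(62), np.uint8(109)), (np.uint8(26), np.uint8(63), np.uint8(123)), (np.uint8(23), np.uint8(58), np.uint8(120)), (np.uint8(20), np.uint8(60), np.uint8(122)), (np.uint8(24), np.uint8(63), np.uint8(123))]
[(np.uint8(58), np.uint8(57), np.uint8(56)), (np.uint8(60), np.uint8(55), np.uint8(56)), (np.uint8(59), np.uint8(64), np.uint8(88)), (np.uint8(54), np.uint8(95), np.uint8(175)), (np.uint8(54), np.uint8(127), np.uint8(238)), (np.uint8(50), np.uint8(140), np.uint8(249)), (np.uint8(51), np.uint8(143), np.uint8(249)), (np.uint8(54), np.uint8(141), np.uint8(248))]
```

The side view has the cap's bottom edge within about 0.5 mm of the home height, as on the finished bottle. What is left should be turning play, so I keep turning in small steps until the hard stop shows in the torque.

```bash

python3 -m creep '[{"x":0,"y":0,"z":0,"spin":0.04,"grip":1},{"x":0,"y":0,"z":0,"spin":0.08,"grip":1},{"x":0,"y":0,"z":0,"spin":0.08,"grip":1}]' ; python3 st.py
python3 -m creep '[{"x":0,"y":0,"z":0,"spin":0.04,"grip":1},{"x":0,"y":0,"z":0,"spin":0.08,"grip":1},{"x":0,"y":0,"z":0,"spin":0.08,"grip":1}]' ; python3 st.py
```

```text
t: 18.07
eef_pos: [0.5444, 0.1336, 0.1255]
tcp_rot: [0.001, 0.081, 0.997, -0.0]
force: [-4.8, -1.9, 13.4]
opening: 0.0533
[-0.998  1.596  0.684] j6 -2.324 yaw 170.8 z 0.1255
t: 18.32
eef_pos: [0.5456, 0.1334, 0.1255]
tcp_rot: [0.002, 0.12, 0.993, -0.0]
force: [1.1, -5.5, 9.5]
opening: 0.0535
[-2.093 -0.754  0.973] j6 -2.404 yaw 166.2 z 0.1255
```

Hard stop: the torque jumped from about 0 to 0.7 and then 0.97 N m, so the cap is bottomed. Now I back it off a quarter turn, rising 2.2 mm per rad.

```bash

python3 -m creep '[{"x":-0.1,"y":0,"z":-0.1,"spin":-0.1,"grip":1},{"x":-0.2,"y":-0.1,"z":-0.3,"spin":-0.2,"grip":1},{"x":-0.3,"y":-0.2,"z":-0.5,"spin":-0.3,"grip":1},{"x":-0.4,"y":-0.3,"z":-0.8,"spin":-0.4,"grip":1},{"x":-0.4,"y":-0.3,"z":-0.8,"spin":-0.4,"grip":1}]' 50; python3 st.py
python3 -m creep '[{"x":-0.1,"y":-0.1,"z":-0.2,"spin":-0.1,"grip":1},{"x":-0.2,"y":-0.2,"z":-0.4,"spin":-0.2,"grip":1},{"x":-0.3,"y":-0.3,"z":-0.7,"spin":-0.3,"grip":1},{"x":-0.4,"y":-0.4,"z":-0.9,"spin":-0.4,"grip":1},{"x":-0.4,"y":-0.4,"z":-0.9,"spin":-0.4,"grip":1}]'; python3 st.py
```

```text
t: 18.73
eef_pos: [0.5451, 0.1338, 0.1255]
tcp_rot: [0.001, -0.083, 0.997, 0.0]
force: [-1.0, 0.5, 6.1]
opening: 0.0533
[-0.065  0.053 -0.007] j6 -1.996 yaw 189.5 z 0.1255
t: 19.15
eef_pos: [0.5449, 0.1333, 0.1256]
tcp_rot: [0.0, -0.278, 0.961, 0.0]
force: [-0.9, -0.1, 2.3]
opening: 0.0533
[ 0.093  0.024 -0.056] j6 -1.596 yaw 212.3 z 0.1256
```

```bash

python3 -m creep '[{"x":-0.1,"y":-0.1,"z":-0.2,"spin":-0.1,"grip":1},{"x":-0.2,"y":-0.2,"z":-0.4,"spin":-0.2,"grip":1},{"x":-0.3,"y":-0.3,"z":-0.7,"spin":-0.3,"grip":1},{"x":-0.4,"y":-0.4,"z":-0.9,"spin":-0.42,"grip":1},{"x":-0.4,"y":-0.4,"z":-0.9,"spin":-0.42,"grip":1}]'; python3 st.py
python3 -m creep '[{"x":-0.1,"y":-0.1,"z":-0.2,"spin":-0.1,"grip":1},{"x":-0.2,"y":-0.2,"z":-0.4,"spin":-0.2,"grip":1},{"x":-0.3,"y":-0.3,"z":-0.7,"spin":-0.3,"grip":1},{"x":-0.4,"y":-0.4,"z":-0.9,"spin":-0.41,"grip":1},{"x":-0.4,"y":-0.4,"z":-0.9,"spin":-0.41,"grip":1}]'; python3 st.py
python3 - <<'E'
from h import *
for n in ('side','wrist','scene'): snap(n,n+'11.png')
im=cv2.imread('pics/side11.png')[:,:,::-1].copy()
for c in blobs(im,lo=(105,100,30),amin=100):
    x,y,w,h=cv2.boundingRect(c)
    if y<250 and x<230: print('meas',x,y,x+w-1,y+h-1)
cv2.imwrite('pics/side11c.png',cv2.resize(im[180:300,130:250,::-1],None,fx=5,fy=5,interpolation=cv2.INTER_CUBIC))
E
```

```text
t: 19.57
eef_pos: [0.5458, 0.1333, 0.1269]
tcp_rot: [0.001, -0.471, 0.882, -0.0]
force: [-0.3, -0.2, 3.8]
opening: 0.0536
[ 0.037 -0.012 -0.016] j6 -1.178 yaw 236.2 z 0.1269
t: 19.98
eef_pos: [0.5461, 0.1334, 0.1277]
tcp_rot: [0.0, -0.64, 0.768, -0.0]
force: [-1.6, 0.2, 5.9]
opening: 0.0533
[0.12  0.569 0.036] j6 -0.77 yaw 259.6 z 0.1277
meas 143 213 169 237
meas 192 201 206 222
```

View pics/side11c.png

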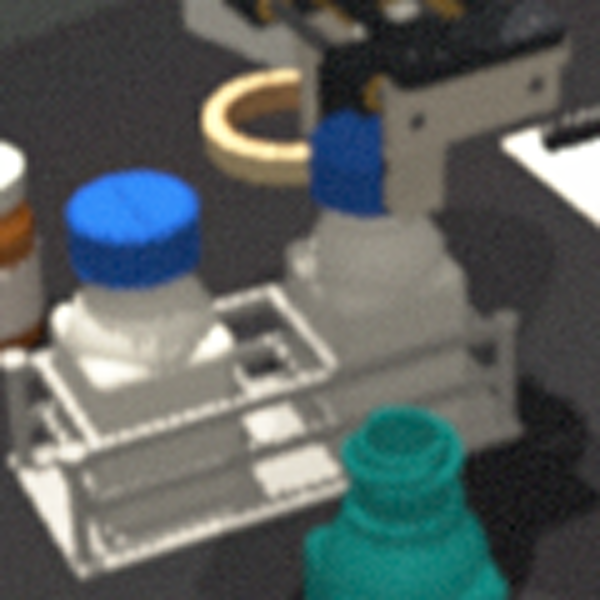

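View pics/wrist11.png

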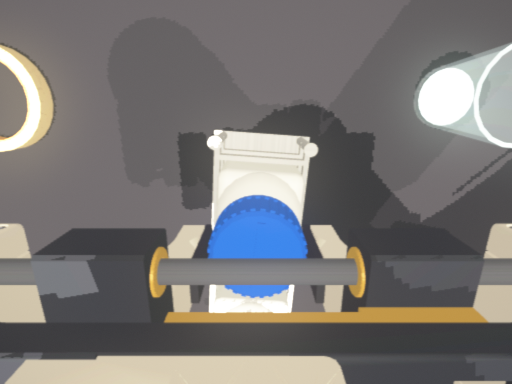

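View pics/scene11.png

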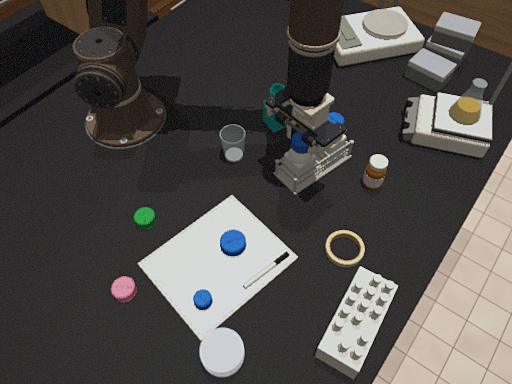

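```bash

python3 -m creep '[{"x":0,"y":0,"z":0,"spin":0,"grip":1},{"x":0,"y":0,"z":0,"spin":0,"grip":1},{"x":0,"y":0,"z":0,"spin":0,"grip":1},{"x":0,"y":0,"z":0,"spin":0,"grip":1}]'; python3 st.py
python3 - <<'E'
from h import *
import cv2
m=robot.camera_model('scene')
for f in ('scene0','scene11'):
    im=cv2.imread(f'pics/{f}.png')[:,:,::-1].copy()
    for c in blobs(im):
        (u,v),_,_=cv2.fitEllipse(c)
        if v>200: print(f,round(u,1),round(v,1))
robot.sign_off(); print('signed off')
E
```

```text
t: 20.47
eef_pos: [0.546, 0.1334, 0.1277]
tcp_rot: [0.0, -0.637, 0.771, -0.0]
force: [-1.5, 0.2, 5.8]
opening: 0.0533
[0.186 0.53  0.007] j6 -0.777 yaw 259.2 z 0.1277
scene0 202.4 299.4
scene0 172.7 262.2
scene0 232.2 242.5
scene11 202.4 299.4
scene11 232.2 242.5
the job is handed in; nothing more can be done
signed off
```

The 54 mm blue cap is screwed onto the open bottle, backed off about a quarter turn, and still held in the gripper. I handed the job in at about 20.5 s.

- **Screwing on:** I set the cap on about 25° anticlockwise of the bottle and turned it clockwise. It reached home height, and the torque then rose from about 0 to 0.7–0.97 N m at the hard stop. The side camera put its lower edge within about 0.5 mm of home.
- **Backing off:** The tool turned back about 93° from where it stopped. Allowing for a few degrees of slip in the fingers at the stop, I estimate 85–90° for the cap itself. The gripper hides the bar on the cap's top, so this comes from the tool angle and the 2.2 mm rise, not from seeing the bar.
- **Last checks:**
  - The arm was at rest with almost no torque and a light 6 N downward push.
  - The fingers were 53 mm apart on the cap, with the grip set to 50 N.
  - The small and large caps were at exactly their starting pixels. The other bench items looked unmoved by eye; I did not measure them.
- **Failed or disagreed:**
  - My first move command was refused because rows were incomplete, and nothing moved.
  - The scene and side cameras' rim positions disagreed with the wrist camera's by 3–8 mm. I used the average of two wrist views.
  - The descent stopped about 2 mm higher than I had predicted from where I thought the cap sat in the fingers. The side picture and the hard stop both showed the cap really was home.

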